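# Tip a wooden gift box into the lot coder's lane

### The arm

A 7-joint arm with a two-finger parallel gripper is mounted at the origin on the work surface. World frame = base frame: x ahead of the robot, y to its left, z up, the work surface at z = 0. Lengths are in m, angles in rad, forces in N, time in s.
With the tool pointing down it reaches from about 0.35 to 0.9 m from the base axis. Payload 8.1 kg.
Tool frame: the origin (TCP) lies midway between the tips of the shut fingers; the grasp point (between the pads) lies 19 mm behind it; z points along the fingers, y is the line along which they close (so a half turn about z gives the same grasp; the last joint's range is limited). The gripper opens to 92 mm and grips with 3 to 60 N. Pads are 19 mm wide; open, the fingers measure 130 mm over their backs; the gripper's body (75 mm by 190 mm) begins 47 mm behind the grasp point.
Start: joints at [-1.207, 0.434, 0.025, 1.573, -0.012, 1.134, -0.075], TCP at [0.281, 0.558, 0.227] pointing down, gripper open.
Joint ranges: [-2.62, 2.62], [-0.44, 2.09], [-1.27, 1.32], [0.08, 2.57], [-1.32, 4.46], [0.12, 2], [-2.74, 2.74]. Speed limits (rad/s): [2.22, 2.22, 3.01, 3.01, 3.14, 3.14, 3.14].

### API

Orientations are given as a rotation vector (axis times angle).
In Python, from cell import arm gives the robot as it stands.
- The arm moves only by the tool move_arm, never from a script. Its argument "motion" is a list of rows, each an object of numbers: "tx", "ty", "tz": the shift along the tool's x, y, z normalised to -1 to 1, where 1 is 1000 mm; "twist": the turn about the tool's z normalised to -1 to 1, where 1 is pi/2 rad. In form: [{"tx": .., "ty": .., "tz": .., "twist": ..}, ...]. A call has 1 to 12 rows; each row shifts and turns the commanded pose from where the row before left it, along the tool's axes as they then stand; what a row does not reach is not made up. A row lasts 1/10 s, in which the tool goes at most 50 mm and 8.59 degrees, less where a joint would pass 70% of its speed; a pose out of reach is approached as far as the arm can. A call with a number of a shift or a turn outside -1 to 1 is refused whole. A call with a gripper value outside its range is refused whole. "gripper" is the gripper's target within -1 to 1 (shut at 1, half-way at 0, fully open at -1), set as the call begins (left out, the last holds). The fingers move at their own pace and stop on an object; "squeeze" is the grip in N (left out, the last holds). Time passes only in rows, so rows that do not move let the fingers close. It gives the time, the measured TCP pose, the force, the opening and the grip force at its end, in the units of the state.
- arm.observe(): the state, without advancing time (a new reading comes with each control period).
- arm.get_image(name): name is "side" or "top"; returns the picture (480x640x3 uint8, red, green, blue); there is no depth.
- arm.calibration(name): a dict with "K" (3x3 intrinsics, pixels), "k1" (the pictures are not rectified: a ray, as slopes to the right and down, at radius r is drawn at 1 + k1 r^2 times it, then the intrinsics apply), "T" (4x4, takes a point from camera to world coordinates). Camera axes: x right, y down, z forward; pixel columns grow to the right and rows downward; lengths in m; the calibration is good to about 2 mm. A picture is of the moment at which its call begins. calibration takes no time and is no camera call.
- arm.sign_off(): hands the job in; it is judged then, once.
Trained networks look in the newest picture that a camera, given by its name, has taken for a name from the list of things; names that differ only in an ending like _2 or _b are one class to them, and where a whole thing is asked for, a point or a joint stands for the part that bears it (a point fixed in the world has none). Each returns a list of dicts, best first, with "conf" (0 to 1); they miss things now and then, are a little off and sometimes report something else, mostly with a low value. They report only what shows in the picture. A call takes as long as a camera call. They do not tell look-alikes from the thing itself.
- arm.look_for(camera, query): "point" ([column, row] as shares, 0 to 1, of the picture: columns of its width, rows of its height, amid what is visible of it).
- arm.regions_of(camera, query): "region" (480x640 bool, what is visible of it) and "point" ([column, row] as shares, 0 to 1, of the picture: columns of its width, rows of its height, amid what is visible of it).
- arm.place_of(camera, query): "point" ([column, row] as shares, 0 to 1, of the picture: columns of its width, rows of its height: a listed point, or the origin of a listed thing).
The state is a dict: "clock": time; "joints": joint angles; "dq": joint speeds; "joint_efforts": joint torques, N m; "position": TCP position; "ee_rot": TCP orientation; "force": force on the tool from outside, world axes, zero at the start; "ft_torque": the same for the moment, N m; "width": opening from 0.0 (shut) to 1.0 (fully open); "gripper_force": force on a finger pad.
Only numpy, scipy, OpenCV 4.12 (cv2) and the standard library are available. Lean on these libraries where they do the work, as an engineer would, in place of code of your own. Each camera call takes 0.05 s, during which the arm holds its last target. There are 200 camera calls.

### The job

Bring the tall wooden gift box, still standing on end, square up against the front edge of the lot coder's bed, in line with the lane, then tip it over that edge so that it comes down on its narrow side between the guide rails. Push it along the lane until it is fully home against the end stop, and leave it there. Do not knock the print head or disturb the other things on the table.

Things in the scene. Friction and masses are not known exactly. Their poses are not given: they have to be found in the camera images.
- box_center (a point): centre of the tall wooden gift box: plain lacquered pine, shut, empty, about 0.35 kg, slick on the steel table (friction about 0.2), 50 mm thick (own x), 95 mm wide (own y), 200 mm tall (own z). It starts standing on its 50 x 95 end, centre 100 mm up. Either 50 x 200 narrow side (+y or -y) may end up underneath. Grip it across its thickness.
- coder: hand-fed lot coder, fixed: a flat white plastic bed with a lane between two guide rails. Origin on the table top, below the middle of the bed's front edge. Own +y runs along the lane from mouth to end stop, x across it, z up. Bed: 12 mm high, x -60 to +130, y 0 to 320 mm. A box lying home has its centre at x 0, y 170, z 59.5 mm.
- bed_edge (a point): middle of the top of the bed's straight front edge, a square 12 mm step up from the table, on the lane's centre line; axes as the coder's. The table before it is clear.
- lane_mouth (a point): middle of the lane between the guide rails (10 mm rods, 60 mm clear gap), 52 mm along from the bed's front edge and at the rods' height, 42 mm above the table; axes as the coder's. From here back to 10 mm from the edge the rails flare to a 102 mm gap. Outside the rails clamp posts, 69 mm above the table, stand at x = -54 and +54 mm, 85 and 250 mm along the lane.
- stop_face (a point): middle of the end stop's near face, an upright plate across the lane, 270 mm along from the bed's front edge; the point is 34.5 mm above the table, the plate's top 57 mm; axes as the coder's.
- print_head: the coder's grey print head beside the lane, with its origin and axes those of the coder: x 41 to 91, y 168 to 232, z 37 to 145 mm; its clamp knob reaches back to y 153 mm and its column, at x 113, y 200 mm, is 207 mm tall. It goes out of adjustment if knocked.
- bottle_near_mid (a point): bystander: amber spirit bottle with a wooden stopper, 66 mm across, 180 mm tall, standing on the far side of the coder, by its mouth; this point is on its axis 90 mm up
- bottle_far_mid (a point): bystander: a second bottle like it, standing further along on the far side of the coder; this point is on its axis 90 mm up
- stopper_tub_mid (a point): bystander: white open tub of bottle stoppers, 88 mm across, 75 mm tall, on the robot's side of the coder; this point is on its axis half-way up
- label_roll_mid (a point): bystander: paper label roll standing on its end, 96 mm across, 60 mm tall, on the robot's side of the coder; this point is its centre
- carton_mid (a point): bystander: small cardboard carton, 80 x 80 x 70 mm tall, on the robot's side of where the gift box starts; this point is its centre
- flat_box_mid (a point): bystander: a flat, wide wooden gift box, 120 x 160 x 55 mm tall, lying beyond the coder's end stop; this point is its centre
- screwdriver_grip (a point): bystander: screwdriver, 180 mm long, lying on the table beyond the place where the gift box starts; this point is in its handle
Things that resemble listed ones, but are neither listed nor needed, are in the scene too. Leave any purple or turquoise look-alike of the part that bears box_center alone.

How it is judged:
On the way, in this order (a step that is already met when the one before it is completed fails the run):
1. the gift box stands upright on the table with its base against the bed's front edge (gap under 6 mm), in line with the lane (within 8 mm sideways and 5 degrees) (angle between box_center's own z axis and vertical below 0.07 rad and angle between the y axis of box_center and the y axis of coder, either way round below 0.09 rad and y of box_center in the frame of coder between -0.0535 and -0.04 m and x of box_center in the frame of coder between -0.008 and 0.008 m and z of box_center in the frame of coder below 0.106 m), for 0.05 s.
2. the gift box leans over the bed's front edge, not lifted off it (angle between box_center's own z axis and vertical between 0.25 and 1.1 rad and y of box_center in the frame of coder between -0.05 and 0.06 m and z of box_center in the frame of coder below 0.128 m and x of box_center in the frame of coder between -0.015 and 0.015 m), for 0.02 s.
3. the gift box lies on its narrow side on the bed, between the rails (angle between box_center's own z axis and vertical between 1.5 and 1.64 rad and angle between box_center's own x axis and vertical between 1.5 and 1.64 rad and angle between the z axis of box_center and the y axis of coder, either way round below 0.08 rad and z of box_center in the frame of coder between 0.054 and 0.065 m and x of box_center in the frame of coder between -0.01 and 0.01 m and y of box_center in the frame of coder above 0.06 m), for 0.1 s.
At the end, for the whole second after the job is handed in: The gift box lies still on one of its narrow 50 x 200 sides on the bed between the guide rails, long axis along the lane (within 4.5 degrees), with its leading end within 5 mm of the end stop, and nothing touching it but the coder (angle between box_center's own z axis and vertical between 1.5 and 1.64 rad and angle between box_center's own x axis and vertical between 1.5 and 1.64 rad and angle between the z axis of box_center and the y axis of coder, either way round below 0.08 rad and z of box_center in the frame of coder between 0.054 and 0.065 m and x of box_center in the frame of coder between -0.01 and 0.01 m and y of box_center in the frame of coder between 0.165 and 0.175 m and linear speed of gift_box below 0.01 m/s).
It fails at once if the print head is knocked (more than 8 N) (contact force between print_head and anything else above 8 N).
It fails at once if another thing on the table is moved by more than 25 mm (distance of any of bottle_near_mid, bottle_far_mid, stopper_tub_mid, label_roll_mid, carton_mid, flat_box_mid, screwdriver_grip from where it was at the start of the episode above 0.025 m).
It also fails if it takes over 58 s, if anything falls off the work surface, if the arm or the gripper's body presses on something with over 40 N, if the wrist force passes 120 N, or if a joint passes its speed limit or range.

## Working session

There is one attempt and no reset: what is moved stays moved. The work goes in short steps, Python scripts to look and compute and a tool call to move; the robot and the scene stay as the last step left them, time stands still between calls to the robot, and variables do not carry over. Pictures are saved under pics/ and viewed, at most 10 in all, crops included, and the job is handed in when it is done.

Besides the shell and the picture viewer there is one more tool, called after "Call:" by a JSON object that holds its "method" and its "body". move_arm: Moves the arm, as the interface text tells. Scaled input: -1 to 1 covers 1000 mm each way for a shift and pi/2 rad each way for a turn. Its arguments: {"type":"object","properties":{"motion":{"type":"array","items":{"type":"object","properties":{"tx":{"type":"number"},"ty":{"type":"number"},"tz":{"type":"number"},"twist":{"type":"number"}}}},"gripper":{"type":"number"},"squeeze":{"type":"number"}},"required":["motion"]}

```bash
mkdir -p pics
cat > h.py <<'E'
import numpy as np, cv2
from cell import arm
def ray(cam,uv):
    c=arm.calibration(cam);K=np.array(c["K"]);T=np.array(c["T"]);k=c["k1"]
    d=np.array([(uv[0]-K[0,2])/K[0,0],(uv[1]-K[1,2])/K[1,1]]);s=d.copy()
    for _ in range(20): s=d/(1+k*(s@s))
    return T[:3,3],T[:3,:3]@np.array([s[0],s[1],1])
def onz(cam,uv,z):
    o,d=ray(cam,uv);return o+d*(z-o[2])/d[2]
def proj(cam,p):
    c=arm.calibration(cam);K=np.array(c["K"]);T=np.array(c["T"]);k=c["k1"]
    q=T[:3,:3].T@(np.asarray(p)-T[:3,3]);s=q[:2]/q[2];s=s*(1+k*(s@s))
    return np.array([K[0,0]*s[0]+K[0,2],K[1,1]*s[1]+K[1,2]])
def tri(u1,u2,c1="top",c2="side"):
    o1,d1=ray(c1,u1);o2,d2=ray(c2,u2)
    A=np.stack([d1,-d2],1);t=np.linalg.lstsq(A,o2-o1,rcond=None)[0]
    a=o1+t[0]*d1;b=o2+t[1]*d2;return (a+b)/2,np.linalg.norm(a-b)
def save(cam,name):
    im=arm.get_image(cam);cv2.imwrite("pics/"+name,im[:,:,::-1]);return im
E
python3 - <<'E'
from h import *
for c in("top","side"):
    save(c,c+"0.png");k=arm.calibration(c);print(c,np.round(k["K"],1).tolist(),k["k1"],np.round(k["T"],3).tolist())
S=np.array([640,480])
Z=dict(box_center=.1,coder=0,bed_edge=.012,lane_mouth=.042,stop_face=.0345,print_head=0,bottle_near_mid=.09,carton_mid=.035,stopper_tub_mid=.0375,label_roll_mid=.03,screwdriver_grip=.012)
for n,z in Z.items():
    for c in("top","side"):
        if c=="side" and n not in("box_center","bed_edge","stop_face","lane_mouth","coder"):continue
        for r in arm.place_of(c,n)[:3]:
            p=np.array(r["point"])*S;print(n,c,round(r["conf"],2),p.round(1),onz(c,p,z).round(4))
E
```

```text
top [[554.6, 0.0, 319.2], [0.0, 554.6, 231.0], [0.0, 0.0, 1.0]] -0.14183194261288004 [[-0.023, -0.993, 0.115, 0.424], [-0.999, 0.021, -0.024, 0.042], [0.021, -0.115, -0.993, 1.219], [0.0, 0.0, 0.0, 1.0]]
side [[609.8, 0.0, 321.1], [0.0, 609.8, 240.7], [0.0, 0.0, 1.0]] -0.16365974030763564 [[0.883, -0.254, 0.394, 0.075], [-0.469, -0.489, 0.735, -0.872], [0.006, -0.834, -0.551, 0.745], [0.0, 0.0, 0.0, 1.0]]
box_center top 0.85 [509.5 165.3] [ 0.685  -0.3915  0.1   ]
box_center top 0.73 [434.7 227.4] [ 0.5559 -0.2229  0.1   ]
box_center top 0.58 [495.8 228. ] [ 0.5521 -0.3524  0.1   ]
box_center side 0.74 [432.8 348.6] [ 0.5475 -0.354   0.1   ]
box_center side 0.72 [386.7 297.3] [ 0.5532 -0.2151  0.1   ]
box_center side 0.66 [514.6 332.6] [ 0.6856 -0.3878  0.1   ]
coder top 0.93 [339.1 238.9] [ 0.5465 -0.0313  0.    ]
coder side 0.91 [327.1 286.3] [ 0.5409 -0.0286  0.    ]
bed_edge top 0.82 [337.9 237.9] [ 0.5476 -0.0281  0.012 ]
bed_edge side 0.73 [328.1 283.9] [ 0.5389 -0.0363  0.012 ]
lane_mouth top 0.96 [317.5 238. ] [0.5453 0.0172 0.042 ]
lane_mouth side 0.85 [314.  260.7] [0.5311 0.0093 0.042 ]
stop_face top 0.71 [215.6 240.5] [0.5452 0.236  0.0345]
stop_face side 0.61 [276.8 209.4] [0.5537 0.2384 0.0345]
stop_face side 0.33 [465.8 320.6] [ 0.6912 -0.2712  0.0345]
print_head top 0.59 [433.5 162.7] [ 0.7159 -0.2513  0.    ]
bottle_near_mid top 0.94 [371.8 159.8] [ 0.7023 -0.0991  0.09  ]
carton_mid top 0.62 [428.8 312.1] [ 0.3814 -0.2175  0.035 ]
stopper_tub_mid top 0.74 [260.8 302.2] [0.4116 0.1403 0.0375]
label_roll_mid top 0.95 [334.5 293.1] [ 0.4274 -0.0167  0.03  ]
screwdriver_grip top 0.98 [434.2 162.5] [ 0.7135 -0.2501  0.012 ]
```

View pics/top0.png

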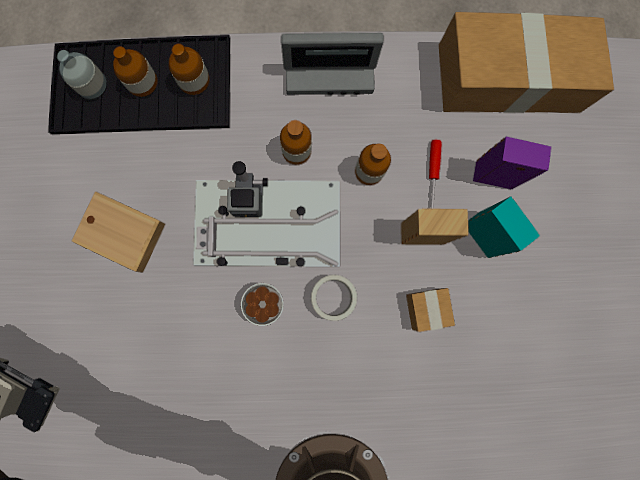

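View pics/side0.png

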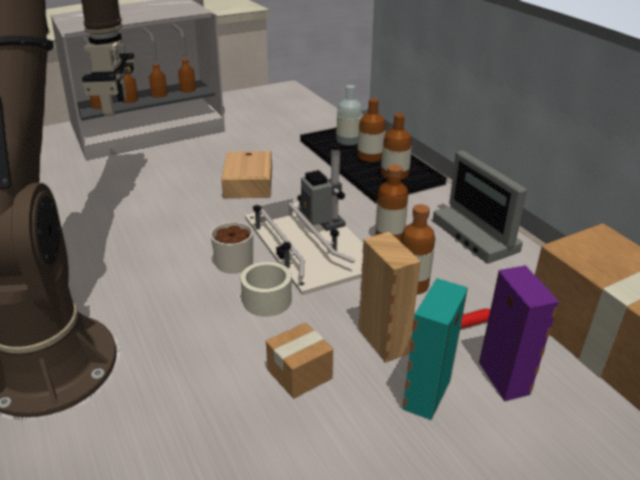

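The top view shows the wooden box at about (435,225), with its width roughly along the lane. The coder bed spans columns 194–340 with its mouth on the right. The teal and purple look-alikes are to the right. In the side view the wooden box is at (390,297). Next I'll fit the box silhouette and the bed outline.

```bash
cat > fit.py <<'E'
from h import *
from scipy.optimize import minimize
from scipy.spatial.transform import Rotation as R
S=np.array([640,480])
def pts(pose,dims,z,lean=0):
    x,y,a=pose;c=np.array([[i,j,k] for i in(-1,1) for j in(-1,1) for k in(-1,1)])*np.array(dims)/2
    return c@R.from_euler("zx",[a,lean]).as_matrix().T+[x,y,z]
def mask(cam,P,ss=4):
    q=np.array([proj(cam,p) for p in P]);h=cv2.convexHull((q*16).round().astype(np.int32))
    m=np.zeros((480,640),np.uint8);cv2.fillConvexPoly(m,h,1,cv2.LINE_AA,4);return m>0
def iou(a,b): return (a&b).sum()/(a|b).sum()
def reg(cam,q,near):
    rs=[r for r in arm.regions_of(cam,q)]
    return min(rs,key=lambda r:np.linalg.norm(np.array(r["point"])*S-near))["region"]
def fit(obs,dims,z,p0):
    f=lambda p:-sum(iou(mask(c,pts(p,dims,z)),m) for c,m in obs)
    best=None
    for da in(-.1,0,.1):
        s=np.array([p0]*4,float)+[[0,0,da],[.008,0,da],[0,.008,da],[0,0,da+.08]]
        r=minimize(f,p0,method="Nelder-Mead",options=dict(initial_simplex=s,xatol=1e-4,fatol=1e-4))
        if best is None or r.fun<best.fun:best=r
    return best.x,best.fun
E
python3 - <<'E'
from fit import *
mt=reg("top","box_center",[435,227]);ms=reg("side","box_center",[387,297])
for o in([("top",mt)],[("side",ms)],[("top",mt),("side",ms)]):
    print([c for c,_ in o],fit(o,(.05,.095,.2),.1,[.555,-.22,0]))
im=cv2.imread("pics/top0.png").astype(int)
print(im[260,310],im[190,320],im[150,330],im[290,290])
# bed front edge / sides subpixel from saturation-free brightness
g=cv2.GaussianBlur(im.astype(np.float32).mean(2),(3,3),0)
def cross(prof):  # strongest gradient
    d=np.abs(np.diff(prof));i=int(d.argmax());w=d[max(i-1,0):i+2];return (w*np.arange(max(i-1,0),max(i-1,0)+len(w))).sum()/w.sum()+.5
F=np.array([onz("top",(332+cross(g[r,332:349]),r),.012)[:2] for r in list(range(186,206))+list(range(222,256))])
L=np.array([onz("top",(c,258+cross(g[258:274,c])),.012)[:2] for c in range(305,335)])
U=np.array([onz("top",(c,172+cross(g[172:188,c])),.012)[:2] for c in range(275,335)])
pf=np.polyfit(F[:,0],F[:,1],1);pl=np.polyfit(L[:,1],L[:,0],1);pu=np.polyfit(U[:,1],U[:,0],1)
print("front y=",pf,np.std(F[:,1]-np.polyval(pf,F[:,0])),"lower",pl,np.polyval(pl,-.03),"upper",pu,np.polyval(pu,-.03))
o=arm.observe();print(o["ee_rot"],R.from_rotvec(o["ee_rot"]).as_matrix().round(3).tolist(),o["position"],o["joints"],o["width"])
E
```

```text
['top'] (array([ 0.55425245, -0.2149848 ,  0.00630496]), np.float64(-0.9466903598400711))Traceback (most recent call last):
  File "<stdin>", line 4, in <module>
  File "fit.py", line 20, in fit
    r=minimize(f,p0,method="Nelder-Mead",options=dict(initial_simplex=s,xatol=1e-4,fatol=1e-4))
    res = _minimize_neldermead(fun, x0, args, callback, bounds=bounds,
                               **options)
    fxr = func(xr)
    fx = function(np.copy(x), *(wrapper_args + args))
  File "fit.py", line 16, in <lambda>
    f=lambda p:-sum(iou(mask(c,pts(p,dims,z)),m) for c,m in obs)
                ~~~^^^^^^^^^^^^^^^^^^^^^^^^^^^^^^^^^^^^^^^^^^^^^
  File "fit.py", line 16, in <genexpr>
    f=lambda p:-sum(iou(mask(c,pts(p,dims,z)),m) for c,m in obs)
                        ~~~~^^^^^^^^^^^^^^^^^
  File "fit.py", line 9, in mask
    q=np.array([proj(cam,p) for p in P]);h=cv2.convexHull((q*16).round().astype(np.int32))
                ~~~~^^^^^^^
  File "h.py", line 11, in proj
    c=arm.calibration(cam);K=np.array(c["K"]);T=np.array(c["T"]);k=c["k1"]
ValueError: time passes only in moves, steps and waits
```

```bash
sed -i 's/^def ray/import functools\ncal=functools.lru_cache(None)(lambda c:arm.calibration(c))\ndef ray/; s/c=arm.calibration(cam)/c=cal(cam)/' h.py
python3 - <<'E'
from fit import *
mt=reg("top","box_center",[435,227]);ms=reg("side","box_center",[387,297])
for o in([("top",mt)],[("side",ms)],[("top",mt),("side",ms)]):
    print([c for c,_ in o],fit(o,(.05,.095,.2),.1,[.555,-.22,0]))
im=cv2.imread("pics/top0.png").astype(int)
print(im[260,310],im[190,320],im[150,330],im[290,290])
g=cv2.GaussianBlur(im.astype(np.float32).mean(2),(3,3),0)
def cross(prof):
    d=np.abs(np.diff(prof));i=int(d.argmax());w=d[max(i-1,0):i+2];return (w*np.arange(max(i-1,0),max(i-1,0)+len(w))).sum()/w.sum()+.5
F=np.array([onz("top",(332+cross(g[r,332:349]),r),.012)[:2] for r in list(range(186,206))+list(range(222,256))])
L=np.array([onz("top",(c,258+cross(g[258:274,c])),.012)[:2] for c in range(305,335)])
U=np.array([onz("top",(c,172+cross(g[172:188,c])),.012)[:2] for c in range(275,335)])
pf=np.polyfit(F[:,0],F[:,1],1);pl=np.polyfit(L[:,1],L[:,0],1);pu=np.polyfit(U[:,1],U[:,0],1)
print("front y=",pf,np.std(F[:,1]-np.polyval(pf,F[:,0])),"lower",pl,np.polyval(pl,-.03),"upper",pu,np.polyval(pu,-.03))
print("front at .55",np.polyval(pf,.55))
o=arm.observe();print(R.from_rotvec(o["ee_rot"]).as_matrix().round(3).tolist(),o["position"],o["joints"],o["width"],o["clock"])
E
```

```text
['top'] (array([ 0.55425245, -0.2149848 ,  0.00630496]), np.float64(-0.9466903598400711))
['side'] (array([ 0.55187447, -0.217293  , -0.09146344]), np.float64(-0.9666136724960255))
['top', 'side'] (array([ 0.55384868, -0.21422493, -0.02384156]), np.float64(-1.8920572312945065))
[170 174 168] [167 173 167] [141 142 148] [142 144 148]
front y= [-0.01018518 -0.02528361] 0.0025249163082860008 lower [-0.09801306  0.49550474] 0.49844513614951635 upper [0.05705629 0.67442223] 0.672710538605582
front at .55 -0.03088545705666722
[[-0.893, 0.45, 0.0], [0.45, 0.893, 0.0], [-0.0, 0.0, -1.0]] [0.28131045 0.55812767 0.22673209] [-1.20658901  0.43451459  0.02501718  1.57320226 -0.01160666  1.13399484
 -0.07508502] 0.999894958181798 1.1
```

Run:
```python
from fit import *
im=cv2.imread("pics/top0.png").astype(int)
m=((im[:,:,1]>im[:,:,2]+2)&(im[:,:,1]>155)).astype(np.uint8); m[:,:180]=0;m[:,355:]=0;m[:165]=0;m[275:]=0
m=cv2.morphologyEx(m,cv2.MORPH_OPEN,np.ones((2,2)))
n,l,st,_=cv2.connectedComponentsWithStats(m);m=(l==1+st[1:,4].argmax()).astype(np.uint8)
pc=cv2.findNonZero(m);h=cv2.convexHull(pc);H=np.zeros_like(m);cv2.fillConvexPoly(H,h,1)
print(st[1+st[1:,4].argmax()])
p,f=fit([("top",H>0)],(.19,.32,.012),.006,[.581,.13,0]);print(p,f)
c,s=np.cos(p[2]),np.sin(p[2]);print("edge",p[:2]+np.array([[c,-s],[s,c]])@[-.035,-.16])
cn=cv2.approxPolyDP(h,6,True)[:,0];print(cn.tolist(),[onz("top",q+.0,.012)[:2].round(4).tolist() for q in cn])
# all place_of repeated for yaw
for cam in("top","side"):
  q={}
  for nme,z in(("bed_edge",.012),("lane_mouth",.042),("stop_face",.0345)):
    r=arm.place_of(cam,nme)[0];q[nme]=onz(cam,np.array(r["point"])*S,z)[:2].round(4).tolist()
  print(cam,q)
a=im.astype(np.uint8)[165:280,180:480];cv2.imwrite("pics/c.png",cv2.resize(a,None,fx=2.6,fy=2.6,interpolation=cv2.INTER_CUBIC))
```

```text
[ 217  214  124   50 3446]
[ 0.59256417  0.125458   -0.02160394] -0.36965011556547384
edge [ 0.55411597 -0.03374858]
[[340, 263], [217, 250], [218, 226], [340, 214]] [[0.4925, -0.0312], [0.5266, 0.2368], [0.5794, 0.2344], [0.6004, -0.0342]]
top {'bed_edge': [0.5476, -0.0281], 'lane_mouth': [0.5453, 0.0172], 'stop_face': [0.5452, 0.236]}
side {'bed_edge': [0.5389, -0.0363], 'lane_mouth': [0.5311, 0.0093], 'stop_face': [0.5537, 0.2384]}
```

View pics/c.png

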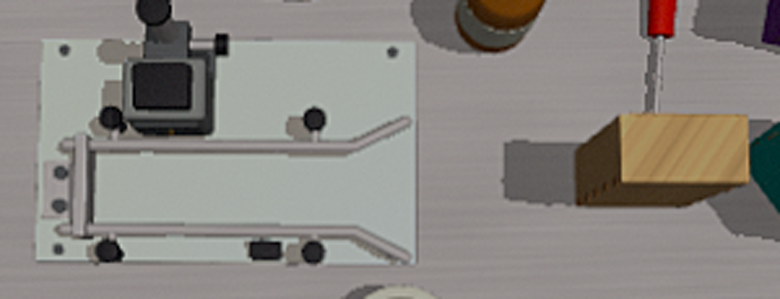

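Run:
```python
from fit import *
f=lambda x,y,z:onz("top",((x+.5)/2.6-.5+180,(y+.5)/2.6-.5+165),z)[:2].round(4)
for n,z,P in(("bed",.012,[(42,38),(415,40),(416,265),(36,263)]),("rods",.042,[(345,147),(345,231),(100,146),(100,230)]),("boxtop",.2,[(618,114),(748,115),(748,183),(622,184)])):
    Q=[f(*p,z) for p in P];print(n,[q.tolist() for q in Q],np.mean(Q,0))
```

```text
bed [[0.685, 0.284], [0.6765, -0.0348], [0.4846, -0.0303], [0.4929, 0.2885]] [0.58475 0.12685]
rods [[0.5815, 0.0273], [0.5123, 0.0288], [0.5866, 0.2293], [0.5172, 0.2295]] [0.5494   0.128725]
boxtop [[0.5805, -0.168], [0.5781, -0.2639], [0.5284, -0.2611], [0.5297, -0.1686]] [ 0.554175 -0.2154  ]
```

The bed's corner spacing matches its given size. That puts bed_edge at about (0.5456, −0.0323) with yaw −0.0255, and the box at (0.554, −0.215) with nearly the same yaw. I'll turn the tool first.

Call:
{"method": "move_arm", "body": {"motion": [{"twist":0.09},{"twist":0.09},{"twist":0.09},{"twist":0.09},{"twist":0.09},{"twist":0.09},{"twist":0.09},{"twist":0.089},{}], "gripper": -1}}

```text
invalid input
```

```bash
cat > st.py <<'E'
from fit import *
E0=np.array([.5456,-.0323]);A=-.0255
C=np.array([[np.cos(A),-np.sin(A)],[np.sin(A),np.cos(A)]])
def st():
    o=arm.observe();M=R.from_rotvec(o["ee_rot"]).as_matrix()
    print("t",round(o["clock"],2),"pos",np.round(o["position"],4),"yaw_x",round(np.degrees(np.arctan2(M[1,0],M[0,0])),2),"coder",(C.T@(o["position"][:2]-E0)).round(4),"F",np.round(o["force"],1),"w",round(o["width"]*92,1),"g",np.round(o["gripper_force"],1),"q",np.round(o["joints"],2));return o,M
def to(x,y,z):
    o,M=st();print("tool shift mm",(M.T@(np.array([x,y,z])-o["position"])*1000).round(1))
if __name__=="__main__":
    import sys
    a=[float(v) for v in sys.argv[1:]]
    to(*a) if a else st()
E
python3 st.py .5537 -.2352 .227
```

```text
t 1.4 pos [0.2813 0.5581 0.2267] yaw_x 153.25 coder [-0.2792  0.5835] F [-0.1 -0.1 -0.6] w 92.0 g 0.0 q [-1.21  0.43  0.03  1.57 -0.01  1.13 -0.08]
tool shift mm [-6.003e+02 -5.859e+02 -3.000e-01]
```

Call:
{"method": "move_arm", "body": {"motion": [{"tx":0,"ty":0,"tz":0,"twist":0.09},{"tx":0,"ty":0,"tz":0,"twist":0.09},{"tx":0,"ty":0,"tz":0,"twist":0.09},{"tx":0,"ty":0,"tz":0,"twist":0.09},{"tx":0,"ty":0,"tz":0,"twist":0.09},{"tx":0,"ty":0,"tz":0,"twist":0.09},{"tx":0,"ty":0,"tz":0,"twist":0.09},{"tx":0,"ty":0,"tz":0,"twist":0.089},{"tx":0,"ty":0,"tz":0,"twist":0}], "gripper": -1}}

```text
clock: 2.3
position: [0.2811, 0.5583, 0.2267]
ee_rot: [2.252, 2.191, 0.0]
force: [0.4, 0.6, 0.1]
width: 1.001
gripper_force: 0.0
```

```bash
python3 st.py .5537 -.2352 .227
```

```text
t 2.3 pos [0.2811 0.5583 0.2267] yaw_x 88.42 coder [-0.2794  0.5836] F [0.4 0.6 0.1] w 92.1 g 0.0 q [-1.38  0.44  0.28  1.59 -0.13  1.13 -1.1 ]
tool shift mm [-7.857e+02  2.943e+02 -2.000e-01]
```

Call:
{"method": "move_arm", "body": {"motion": [{"tx":-0.043,"ty":0.016,"tz":0,"twist":0},{"tx":-0.043,"ty":0.016,"tz":0,"twist":0},{"tx":-0.043,"ty":0.016,"tz":0,"twist":0},{"tx":-0.043,"ty":0.016,"tz":0,"twist":0},{"tx":-0.043,"ty":0.016,"tz":0,"twist":0},{"tx":-0.043,"ty":0.016,"tz":0,"twist":0},{"tx":-0.043,"ty":0.016,"tz":0,"twist":0},{"tx":-0.043,"ty":0.016,"tz":0,"twist":0},{"tx":-0.043,"ty":0.016,"tz":0,"twist":0},{"tx":-0.043,"ty":0.016,"tz":0,"twist":0}]}}

```text
clock: 3.3
position: [0.4307, 0.1224, 0.2271]
ee_rot: [2.244, 2.199, 0.002]
force: [0.2, -0.1, 1.2]
width: 1.0
gripper_force: 0.0
```

```bash
python3 st.py .5537 -.2352 .227
```

```text
t 3.3 pos [0.4307 0.1224 0.2271] yaw_x 88.83 coder [-0.1188  0.1517] F [ 0.2 -0.1  1.2] w 92.0 g 0.0 q [-0.83  0.14  0.5   2.01 -0.08  1.01 -0.32]
tool shift mm [-355.   130.3    0. ]
```

Call:
{"method": "move_arm", "body": {"motion": [{"tx":-0.043,"ty":0.016,"tz":0,"twist":0},{"tx":-0.043,"ty":0.016,"tz":0,"twist":0},{"tx":-0.043,"ty":0.016,"tz":0,"twist":0},{"tx":-0.043,"ty":0.016,"tz":0,"twist":0},{"tx":-0.043,"ty":0.016,"tz":0,"twist":0},{"tx":-0.043,"ty":0.016,"tz":0,"twist":0},{"tx":-0.043,"ty":0.016,"tz":0,"twist":0},{"tx":-0.043,"ty":0.018,"tz":0,"twist":0},{"tx":-0.01,"ty":0.004,"tz":0,"twist":0},{"tx":0,"ty":0,"tz":0,"twist":0},{"tx":0,"ty":0,"tz":0,"twist":0}]}}

```text
clock: 4.4
position: [0.555, -0.2321, 0.2264]
ee_rot: [-2.246, -2.195, -0.0]
force: [-0.3, 0.6, 0.6]
width: 0.998
gripper_force: 0.0
```

```bash
python3 st.py .5537 -.2352 .161
```

```text
t 4.4 pos [ 0.555  -0.2321  0.2264] yaw_x 88.68 coder [ 0.0145 -0.1995] F [-0.3  0.6  0.6] w 91.8 g 0.0 q [-0.14  0.44  0.65  1.67 -0.29  1.13  0.57]
tool shift mm [-3.2 -1.2 65.4]
```

Call:
{"method": "move_arm", "body": {"motion": [{"tx":-0.003,"ty":-0.001,"tz":0.02,"twist":0},{"tx":0,"ty":0,"tz":0.02,"twist":0},{"tx":0,"ty":0,"tz":0.02,"twist":0},{"tx":0,"ty":0,"tz":0.005,"twist":-0.001},{"tx":0,"ty":0,"tz":0,"twist":0},{"tx":0,"ty":0,"tz":0,"twist":0}]}}

```text
clock: 5.0
position: [0.5547, -0.2355, 0.1628]
ee_rot: [2.246, 2.196, 0.001]
force: [0.1, 0.2, 0.3]
width: 0.998
gripper_force: 0.0
```

Call:
{"method": "move_arm", "body": {"motion": [{"tx":0,"ty":0,"tz":0,"twist":0},{"tx":0,"ty":0,"tz":0,"twist":0},{"tx":0,"ty":0,"tz":0,"twist":0},{"tx":0,"ty":0,"tz":0,"twist":0},{"tx":0,"ty":0,"tz":0,"twist":0},{"tx":0,"ty":0,"tz":0,"twist":0},{"tx":0,"ty":0,"tz":0,"twist":0},{"tx":0,"ty":0,"tz":0,"twist":0}], "gripper": 1, "squeeze": 25}}

```text
clock: 5.8
position: [0.5541, -0.2362, 0.1617]
ee_rot: [2.248, 2.195, 0.0]
force: [0.4, -0.7, -0.4]
width: 0.545
gripper_force: 25.0
```

```bash
python3 st.py .5537 -.2352 .161
```

```text
t 5.8 pos [ 0.5541 -0.2362  0.1617] yaw_x 88.62 coder [ 0.0137 -0.2036] F [ 0.4 -0.7 -0.4] w 50.1 g 25.0 q [-0.11  0.51  0.62  1.75 -0.34  1.    0.62]
tool shift mm [ 0.9 -0.5  0.7]
```

Call:
{"method": "move_arm", "body": {"motion": [{"tx":0,"ty":0,"tz":-0.004,"twist":0},{"tx":0.01,"ty":-0.002,"tz":0,"twist":0},{"tx":0.015,"ty":-0.002,"tz":0,"twist":0},{"tx":0.02,"ty":-0.002,"tz":0,"twist":0},{"tx":0.02,"ty":-0.002,"tz":0,"twist":0},{"tx":0.02,"ty":-0.002,"tz":0,"twist":0},{"tx":0.02,"ty":-0.002,"tz":0,"twist":0},{"tx":0.01,"ty":-0.0015,"tz":0,"twist":0},{"tx":0.005,"ty":0,"tz":0,"twist":0},{"tx":0,"ty":0,"tz":0,"twist":0},{"tx":0,"ty":0,"tz":0,"twist":0}], "squeeze": 40}}

```text
clock: 6.9
position: [0.5435, -0.1166, 0.1658]
ee_rot: [2.248, 2.193, -0.0]
force: [-0.2, 0.6, -1.8]
width: 0.539
gripper_force: 40.0
```

Run:
```python
from st import *
st()
im=save("side","s1.png");a=im[150:390,230:550,::-1];cv2.imwrite("pics/s1c.png",cv2.resize(a,None,fx=2.5,fy=2.5,interpolation=cv2.INTER_CUBIC))
```

```text
t 6.9 pos [ 0.5435 -0.1166  0.1658] yaw_x 88.59 coder [ 0.0001 -0.0843] F [-0.2  0.6 -1.8] w 49.6 g 40.0 q [-0.34  0.43  0.63  1.86 -0.3   0.95  0.4 ]
```

View pics/s1c.png

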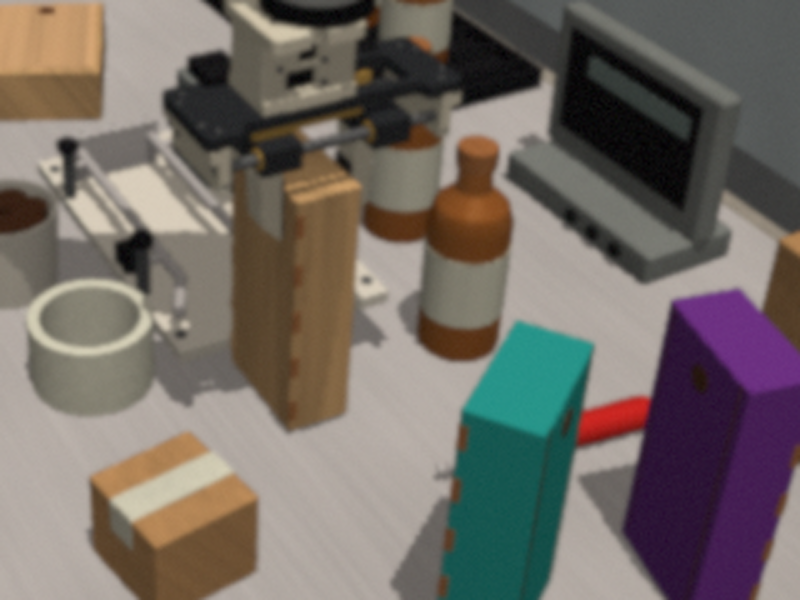

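Call:
{"method": "move_arm", "body": {"motion": [{"tx":0,"ty":0,"tz":0.002,"twist":0},{"tx":0,"ty":0,"tz":0.002,"twist":0},{"tx":0.003,"ty":0,"tz":0,"twist":0},{"tx":0.003,"ty":0,"tz":0,"twist":0},{"tx":0.003,"ty":0,"tz":0,"twist":0},{"tx":0.002,"ty":0,"tz":0,"twist":0},{"tx":0.002,"ty":0,"tz":0,"twist":0},{"tx":0,"ty":0,"tz":0,"twist":0},{"tx":0,"ty":0,"tz":0,"twist":0}]}}

```text
clock: 7.85
position: [0.5438, -0.1027, 0.1617]
ee_rot: [-2.248, -2.195, 0.0]
force: [0.6, 0.6, -2.1]
width: 0.541
gripper_force: 40.0
```

Call:
{"method": "move_arm", "body": {"motion": [{"tx":0.001,"ty":0,"tz":0,"twist":0},{"tx":0.001,"ty":0,"tz":0,"twist":0},{"tx":0,"ty":0,"tz":0,"twist":0},{"tx":0,"ty":0,"tz":0,"twist":0}]}}

```text
clock: 8.25
position: [0.5439, -0.1008, 0.1617]
ee_rot: [-2.248, -2.195, -0.0]
force: [0.4, 0.1, -1.6]
width: 0.543
gripper_force: 40.0
```

Run:
```python
from st import *
st()
mt=reg("top","box_center",proj("top",[.545,-.08,.1]));ms=reg("side","box_center",proj("side",[.545,-.08,.1]))
print(mt.sum(),ms.sum(),[ (lambda p:(C.T@(p-E0)).round(4))(onz("side",proj("side",[.545,-.08,.1]),.1)[:2])])
ys,xs=np.nonzero(ms);i=ys.argmax();print("lowest px",xs[i],ys[i],(C.T@(onz("side",(xs[i],ys[i]),0)[:2]-E0)).round(4),"right-bottom expected",[proj("side",np.r_[E0+C@[sx,-.095],0]).round(1) for sx in(-.025,.025)])
im=save("top","t1.png");a=im[165:290,280:440,::-1];cv2.imwrite("pics/t1c.png",cv2.resize(a,None,fx=4.5,fy=4.5,interpolation=cv2.INTER_CUBIC))
im=save("side","s2.png")
```

```text
t 8.25 pos [ 0.5439 -0.1008  0.1617] yaw_x 88.63 coder [ 0.     -0.0685] F [ 0.4  0.1 -1.6] w 50.0 g 40.0 q [-0.37  0.43  0.63  1.87 -0.3   0.94  0.37]
2132 4272 [array([ 0.0006, -0.0477])]
lowest px 347 321 [-0.0192 -0.1063] right-bottom expected [array([341.4, 318.3]), array([364.7, 310.7])]
```

Call:
{"method": "move_arm", "body": {"motion": [{"tx":0.001,"ty":0,"tz":0,"twist":0},{"tx":0.001,"ty":0,"tz":0,"twist":0},{"tx":0,"ty":0,"tz":0,"twist":0},{"tx":0,"ty":0,"tz":0,"twist":0}]}}

```text
clock: 8.85
position: [0.544, -0.0989, 0.1618]
ee_rot: [2.248, 2.194, -0.0]
force: [-0.2, -1.0, -1.5]
width: 0.544
gripper_force: 40.0
```

Call:
{"method": "move_arm", "body": {"motion": [{"tx":0.001,"ty":0,"tz":0,"twist":0},{"tx":0.001,"ty":0,"tz":0,"twist":0},{"tx":0,"ty":0,"tz":0,"twist":0},{"tx":0,"ty":0,"tz":0,"twist":0}]}}

```text
clock: 9.25
position: [0.5441, -0.0975, 0.1621]
ee_rot: [2.248, 2.194, -0.0]
force: [-1.8, -4.8, 5.5]
width: 0.545
gripper_force: 40.0
```

Run:
```python
from st import *
print(st()[0]["ft_torque"])
im=save("side","s3.png");a=im[180:340,270:430,::-1];cv2.imwrite("pics/s3c.png",cv2.resize(a,None,fx=3.7,fy=3.7,interpolation=cv2.INTER_CUBIC))
```

```text
t 9.25 pos [ 0.5441 -0.0975  0.1621] yaw_x 88.6 coder [ 0.0001 -0.0652] F [-1.8 -4.8  5.5] w 50.2 g 40.0 q [-0.38  0.43  0.63  1.87 -0.3   0.94  0.37]
[-1.36057697  0.70125428  0.05299603]
```

View pics/s3c.png

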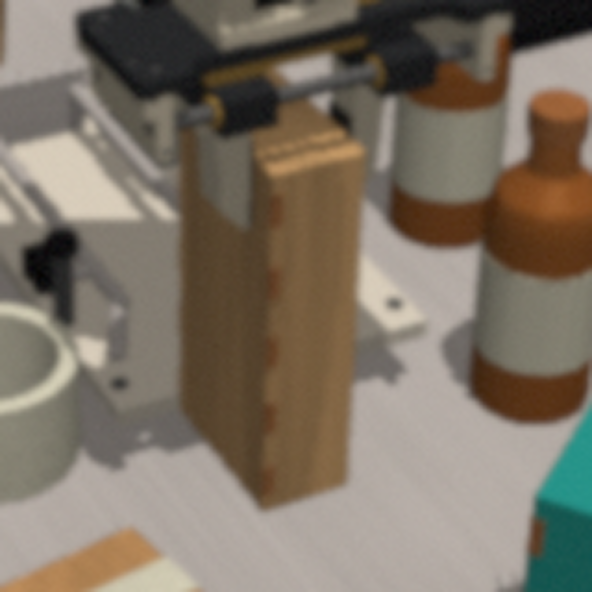

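The box is against the edge: push-back is about 5 N and it is upright and lined up. Next I'll tip it on an arc about the edge with a light grip.

Call:
{"method": "move_arm", "body": {"motion": [{"tx":0,"ty":0,"tz":0,"twist":0},{"tx":0,"ty":0,"tz":0,"twist":0},{"tx":0.0085,"ty":0,"tz":-0.003,"twist":0},{"tx":0.0087,"ty":0,"tz":-0.0028,"twist":0},{"tx":0.0088,"ty":0,"tz":-0.0022,"twist":0},{"tx":0.0089,"ty":0,"tz":-0.0019,"twist":0},{"tx":0.009,"ty":0,"tz":-0.0014,"twist":0},{"tx":0.009,"ty":0,"tz":-0.0009,"twist":0},{"tx":0.0091,"ty":0,"tz":-0.0005,"twist":0},{"tx":0.0091,"ty":0,"tz":-0.0001,"twist":0},{"tx":0,"ty":0,"tz":0,"twist":0}], "squeeze": 12}}

```text
clock: 10.4
position: [0.5457, -0.0238, 0.1743]
ee_rot: [-2.245, -2.197, -0.0]
force: [-0.2, 0.1, -2.1]
width: 0.545
gripper_force: 12.0
```

Run:
```python
from st import *
print(st()[0]["ft_torque"])
im=save("side","s4.png");a=im[180:340,230:430,::-1];cv2.imwrite("pics/s4c.png",cv2.resize(a,None,fx=3.5,fy=3.5,interpolation=cv2.INTER_CUBIC))
```

```text
t 10.4 pos [ 0.5457 -0.0238  0.1743] yaw_x 88.75 coder [-0.0001  0.0085] F [-0.2  0.1 -2.1] w 50.2 g 12.0 q [-0.52  0.4   0.63  1.87 -0.28  0.96  0.22]
[0.04551375 0.04385651 0.01551979]
```

View pics/s4c.png

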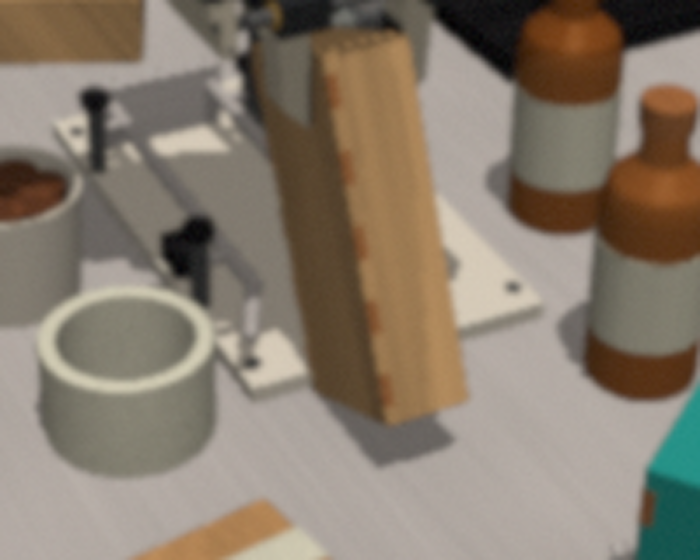

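It leans about 0.4 rad, pivoting on the edge, with its rear bottom corner raised. Continuing the arc.

Call:
{"method": "move_arm", "body": {"motion": [{"tx":0.009,"ty":0,"tz":0.0005,"twist":0},{"tx":0.009,"ty":0,"tz":0.0009,"twist":0},{"tx":0.009,"ty":0,"tz":0.0013,"twist":0},{"tx":0.0089,"ty":0,"tz":0.0018,"twist":0},{"tx":0.0089,"ty":0,"tz":0.0022,"twist":0},{"tx":0.0087,"ty":0,"tz":0.0026,"twist":0},{"tx":0.0085,"ty":0,"tz":0.0031,"twist":0},{"tx":0.0083,"ty":0,"tz":0.0036,"twist":0},{"tx":0.0082,"ty":0,"tz":0.004,"twist":0},{"tx":0.008,"ty":0,"tz":0.0043,"twist":0},{"tx":0,"ty":0,"tz":0,"twist":0}]}}

```text
clock: 11.55
position: [0.5473, 0.0624, 0.1494]
ee_rot: [-2.245, -2.196, 0.001]
force: [-0.4, 0.1, -2.0]
width: 0.548
gripper_force: 12.0
```

Run:
```python
from st import *
print(st()[0]["ft_torque"])
im=save("side","s5.png");a=im[180:340,230:430,::-1];cv2.imwrite("pics/s5c.png",cv2.resize(a,None,fx=3.5,fy=3.5,interpolation=cv2.INTER_CUBIC))
```

```text
t 11.55 pos [0.5473 0.0624 0.1494] yaw_x 88.73 coder [-0.0007  0.0947] F [-0.4  0.1 -2. ] w 50.4 g 12.0 q [-0.65  0.44  0.6   1.89 -0.31  0.91  0.08]
[ 0.05132439  0.09311063 -0.02542687]
```

View pics/s5c.png

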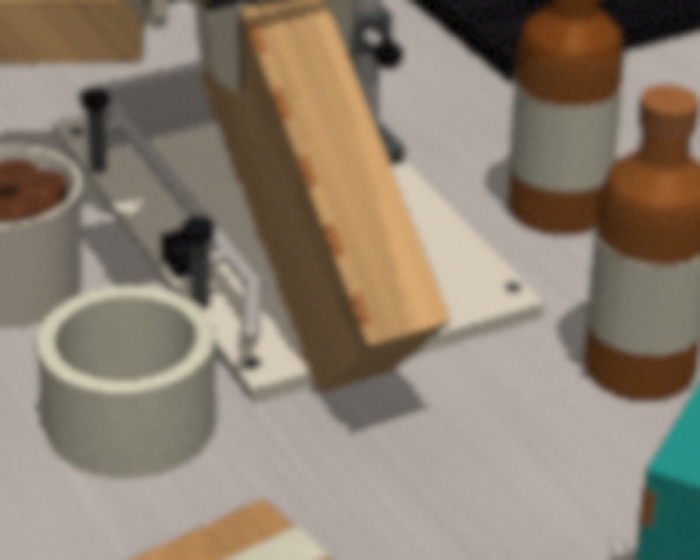

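Call:
{"method": "move_arm", "body": {"motion": [{"tx":0.0055,"ty":0,"tz":0.004,"twist":0},{"tx":0.0058,"ty":0,"tz":0.0047,"twist":0},{"tx":0.0072,"ty":0,"tz":0.0055,"twist":0},{"tx":0.007,"ty":0,"tz":0.0058,"twist":0},{"tx":0.0067,"ty":0,"tz":0.0062,"twist":0},{"tx":0.0055,"ty":0,"tz":0.0062,"twist":0},{"tx":0,"ty":0,"tz":0,"twist":0}]}}

```text
clock: 12.3
position: [0.548, 0.0997, 0.1167]
ee_rot: [-2.245, -2.196, 0.002]
force: [-0.2, 0.6, -1.8]
width: 0.542
gripper_force: 12.0
```

Call:
{"method": "move_arm", "body": {"motion": [{"tx":0,"ty":0,"tz":0,"twist":0},{"tx":0,"ty":0,"tz":0,"twist":0},{"tx":0,"ty":0,"tz":0,"twist":0}], "squeeze": 3}}

```text
clock: 12.6
position: [0.5488, 0.0981, 0.1181]
ee_rot: [2.248, 2.194, 0.0]
force: [-0.0, -0.3, -1.0]
width: 0.543
gripper_force: 3.0
```

Call:
{"method": "move_arm", "body": {"motion": [{"tx":0,"ty":0,"tz":0,"twist":0},{"tx":0,"ty":0,"tz":0,"twist":0},{"tx":0,"ty":0,"tz":0,"twist":0},{"tx":0,"ty":0,"tz":0,"twist":0},{"tx":0,"ty":0,"tz":0,"twist":0}], "gripper": -0.5}}

```text
clock: 13.1
position: [0.5487, 0.0985, 0.1179]
ee_rot: [2.248, 2.195, 0.0]
force: [0.0, -1.4, -0.7]
width: 0.752
gripper_force: 0.0
```

Run:
```python
from st import *
st()
im=save("side","s6.png");a=im[150:340,210:430,::-1];cv2.imwrite("pics/s6c.png",cv2.resize(a,None,fx=3.1,fy=3.1,interpolation=cv2.INTER_CUBIC))
```

```text
t 13.1 pos [0.5487 0.0985 0.1179] yaw_x 88.63 coder [-0.0002  0.1308] F [ 0.  -1.4 -0.7] w 69.1 g 0.0 q [-0.68  0.48  0.57  1.9  -0.34  0.85  0.04]
```

View pics/s6c.png

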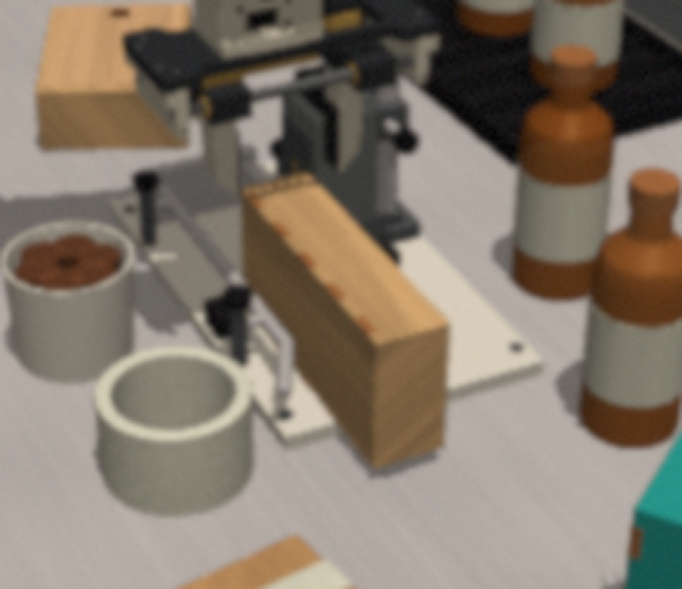

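The box lies flat on its narrow side between the rails, with its rear end overhanging the edge slightly. I'll go behind it now and shut the gripper.

Call:
{"method": "move_arm", "body": {"motion": [{"tx":0,"ty":0,"tz":-0.03,"twist":0},{"tx":0,"ty":0,"tz":-0.03,"twist":0},{"tx":-0.04,"ty":0,"tz":0,"twist":0},{"tx":-0.04,"ty":0,"tz":0,"twist":0},{"tx":-0.04,"ty":0,"tz":0,"twist":0},{"tx":-0.04,"ty":0,"tz":0,"twist":0},{"tx":-0.04,"ty":0,"tz":0,"twist":0},{"tx":-0.03,"ty":0,"tz":0,"twist":0},{"tx":0,"ty":0,"tz":0,"twist":0}]}}

```text
clock: 14.05
position: [0.5423, -0.1371, 0.1784]
ee_rot: [2.254, 2.185, -0.002]
force: [0.6, -0.5, 0.6]
width: 0.747
gripper_force: 0.0
```

Call:
{"method": "move_arm", "body": {"motion": [{"tx":0,"ty":0,"tz":0,"twist":0},{"tx":0,"ty":0,"tz":0.03,"twist":0},{"tx":0,"ty":0,"tz":0.04,"twist":0},{"tx":0,"ty":0,"tz":0.04,"twist":0},{"tx":0,"ty":0,"tz":0.02,"twist":0},{"tx":0,"ty":0,"tz":0,"twist":0},{"tx":0,"ty":0,"tz":0,"twist":0}], "gripper": 1, "squeeze": 20}}

```text
clock: 14.75
position: [0.5435, -0.1305, 0.0482]
ee_rot: [-2.246, -2.196, -0.0]
force: [-0.1, 0.1, -0.0]
width: 0.194
gripper_force: 0.0
```

Run:
```python
from st import *
st()
m=reg("top","box_center",proj("top",[.548,.05,.1]))
f=lambda p:(C.T@(np.array(p)-E0)).round(4)
# lying box: top-face ends seen in top camera
ys,xs=np.nonzero(m);print(xs.min(),xs.max(),ys.min(),ys.max(),f(onz("top",(xs.max(),ys.mean()),.107)[:2]),f(onz("top",(xs.min(),ys.mean()),.107)[:2]))
r=fit([("top",m)],(.05,.2,.095),.0595,[.548,.05,A]);print(r,f(r[0][:2]))
```

```text
t 14.75 pos [ 0.5435 -0.1305  0.0482] yaw_x 88.71 coder [ 0.0004 -0.0982] F [-0.1  0.1 -0. ] w 17.9 g 0.0 q [-0.23  0.59  0.53  1.95 -0.44  0.72  0.54]
341 368 215 250 [ 0.0032 -0.0515] [0.0029 0.0032]
(array([ 0.49544691, -0.03110425,  1.15771269]), np.float64(-0.30557677616501144)) [-0.0502 -0.0001]
```

Call:
{"method": "move_arm", "body": {"motion": [{"tx":0.006,"ty":0,"tz":0,"twist":0},{"tx":0.006,"ty":0,"tz":0,"twist":0},{"tx":0.006,"ty":0,"tz":0,"twist":0},{"tx":0.006,"ty":0,"tz":0,"twist":0},{"tx":0.006,"ty":0,"tz":0,"twist":0},{"tx":0.006,"ty":0,"tz":0,"twist":0},{"tx":0.006,"ty":0,"tz":0,"twist":0},{"tx":0.006,"ty":0,"tz":0,"twist":0},{"tx":0.006,"ty":0,"tz":0,"twist":0},{"tx":0.006,"ty":0,"tz":0,"twist":0},{"tx":0.006,"ty":0,"tz":0,"twist":0},{"tx":0.006,"ty":0,"tz":0,"twist":0}]}}

```text
clock: 16.0
position: [0.5449, -0.059, 0.0478]
ee_rot: [-2.248, -2.195, -0.0]
force: [0.7, -0.4, 0.0]
width: 0.007
gripper_force: 0.2
```

Run:
```python
from st import *
st()
im=save("side","s7.png");a=im[150:340,210:430,::-1];cv2.imwrite("pics/s7c.png",cv2.resize(a,None,fx=3.1,fy=3.1,interpolation=cv2.INTER_CUBIC))
```

```text
t 16.0 pos [ 0.5449 -0.059   0.0478] yaw_x 88.63 coder [-0.0001 -0.0267] F [ 0.7 -0.4  0. ] w 0.6 g 0.2 q [-0.37  0.58  0.54  1.98 -0.45  0.7   0.42]
```

View pics/s7c.png

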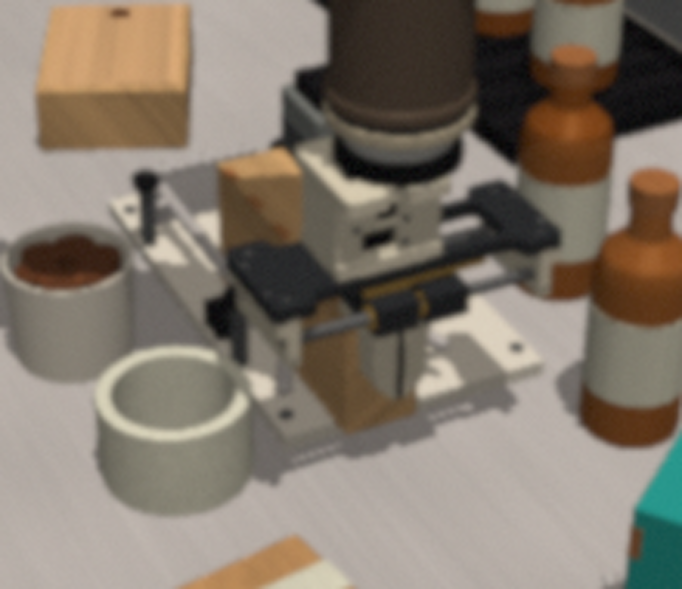

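The box is moving, with the fingers centred on its rear end. I'll continue.

Call:
{"method": "move_arm", "body": {"motion": [{"tx":0.006,"ty":0,"tz":0,"twist":0},{"tx":0.006,"ty":0,"tz":0,"twist":0},{"tx":0.006,"ty":0,"tz":0,"twist":0},{"tx":0.006,"ty":0,"tz":0,"twist":0},{"tx":0.006,"ty":0,"tz":0,"twist":0},{"tx":0.006,"ty":0,"tz":0,"twist":0},{"tx":0.006,"ty":0,"tz":0,"twist":0},{"tx":0.006,"ty":0,"tz":0,"twist":0},{"tx":0.006,"ty":0,"tz":0,"twist":0},{"tx":0.006,"ty":0,"tz":0,"twist":0},{"tx":0.006,"ty":0,"tz":0,"twist":0},{"tx":0.006,"ty":0,"tz":0,"twist":0}]}}

```text
clock: 17.25
position: [0.5466, 0.013, 0.0478]
ee_rot: [-2.248, -2.195, -0.0]
force: [-0.3, -0.1, 0.7]
width: 0.005
gripper_force: 0.2
```

Call:
{"method": "move_arm", "body": {"motion": [{"tx":0.002,"ty":0,"tz":0,"twist":0},{"tx":0.002,"ty":0,"tz":0,"twist":0},{"tx":0.002,"ty":0,"tz":0,"twist":0},{"tx":0,"ty":0,"tz":0,"twist":0},{"tx":0,"ty":0,"tz":0,"twist":0}]}}

```text
clock: 17.75
position: [0.5467, 0.0184, 0.0479]
ee_rot: [2.248, 2.195, 0.0]
force: [-0.3, -0.1, 0.3]
width: 0.003
gripper_force: 0.0
```

```bash
python3 st.py
```

```text
t 17.75 pos [0.5467 0.0184 0.0479] yaw_x 88.62 coder [-0.0001  0.0507] F [-0.3 -0.1  0.3] w 0.3 g 0.0 q [-0.52  0.58  0.55  1.98 -0.46  0.7   0.29]
```

Call:
{"method": "move_arm", "body": {"motion": [{"tx":0.002,"ty":0,"tz":0,"twist":0},{"tx":0.002,"ty":0,"tz":0,"twist":0},{"tx":0.001,"ty":0,"tz":0,"twist":0},{"tx":0,"ty":0,"tz":0,"twist":0},{"tx":0,"ty":0,"tz":0,"twist":0}]}}

```text
clock: 18.25
position: [0.5468, 0.0236, 0.0478]
ee_rot: [-2.248, -2.195, -0.0]
force: [-0.1, 0.2, -0.2]
width: 0.006
gripper_force: 0.0
```

Call:
{"method": "move_arm", "body": {"motion": [{"tx":0.001,"ty":0,"tz":0,"twist":0},{"tx":0.001,"ty":0,"tz":0,"twist":0},{"tx":0,"ty":0,"tz":0,"twist":0},{"tx":0,"ty":0,"tz":0,"twist":0}]}}

```text
clock: 18.65
position: [0.5469, 0.0256, 0.0478]
ee_rot: [-2.248, -2.195, -0.0]
force: [-0.3, 0.6, 0.5]
width: 0.004
gripper_force: 0.0
```

Call:
{"method": "move_arm", "body": {"motion": [{"tx":0.001,"ty":0,"tz":0,"twist":0},{"tx":0.001,"ty":0,"tz":0,"twist":0},{"tx":0,"ty":0,"tz":0,"twist":0},{"tx":0,"ty":0,"tz":0,"twist":0}]}}

```text
clock: 19.05
position: [0.5469, 0.0273, 0.0478]
ee_rot: [2.248, 2.194, -0.0]
force: [-0.5, -1.9, 0.1]
width: 0.008
gripper_force: 0.8
```

Call:
{"method": "move_arm", "body": {"motion": [{"tx":0.001,"ty":0,"tz":0,"twist":0},{"tx":0,"ty":0,"tz":0,"twist":0},{"tx":0,"ty":0,"tz":0,"twist":0}]}}

```text
clock: 19.35
position: [0.5468, 0.0273, 0.0478]
ee_rot: [2.249, 2.193, -0.001]
force: [-1.2, -4.8, 1.3]
width: 0.006
gripper_force: 2.5
```

Call:
{"method": "move_arm", "body": {"motion": [{"tx":0.001,"ty":0,"tz":0,"twist":0},{"tx":0,"ty":0,"tz":0,"twist":0},{"tx":0,"ty":0,"tz":0,"twist":0}]}}

```text
clock: 19.65
position: [0.5467, 0.0273, 0.0479]
ee_rot: [2.249, 2.192, -0.002]
force: [-1.1, -7.3, 1.7]
width: 0.007
gripper_force: 4.1
```

Force rises while the tool stays put, so the box is against the stop. I'll back off, raise the tool and check.

Call:
{"method": "move_arm", "body": {"motion": [{"tx":-0.005,"ty":0,"tz":0,"twist":0},{"tx":-0.02,"ty":0,"tz":0,"twist":0},{"tx":-0.04,"ty":0,"tz":0,"twist":0},{"tx":-0.04,"ty":0,"tz":0,"twist":0},{"tx":-0.03,"ty":0,"tz":-0.03,"twist":0},{"tx":-0.03,"ty":0,"tz":-0.04,"twist":0},{"tx":-0.04,"ty":0,"tz":-0.02,"twist":0},{"tx":-0.02,"ty":0,"tz":0,"twist":0},{"tx":0,"ty":0,"tz":0,"twist":0},{"tx":0,"ty":0,"tz":0,"twist":0}]}}

```text
clock: 20.65
position: [0.5415, -0.195, 0.1376]
ee_rot: [-2.248, -2.194, -0.001]
force: [0.1, 0.1, 0.1]
width: 0.006
gripper_force: 0.0
```

Run:
```python
from st import *
st()
im=save("top","t8.png");a=im[140:310,160:460,::-1];cv2.imwrite("pics/t8c.png",cv2.resize(a,None,fx=2.6,fy=2.6,interpolation=cv2.INTER_CUBIC))
m=reg("top","box_center",proj("top",np.r_[E0+C@[0,.17],.1]))
r=fit([("top",m)],(.05,.2,.095),.0595,[.55,.138,A]);print(r,(C.T@(r[0][:2]-E0)).round(4))
```

```text
t 20.65 pos [ 0.5415 -0.195   0.1376] yaw_x 88.61 coder [ 1.000e-04 -1.628e-01] F [0.1 0.1 0.1] w 0.5 g 0.0 q [-0.18  0.49  0.62  1.84 -0.35  0.92  0.58]
(array([ 0.54926878,  0.1380233 , -0.02239433]), np.float64(-0.9691934925579785)) [-0.0007  0.1704]
```

View pics/t8c.png

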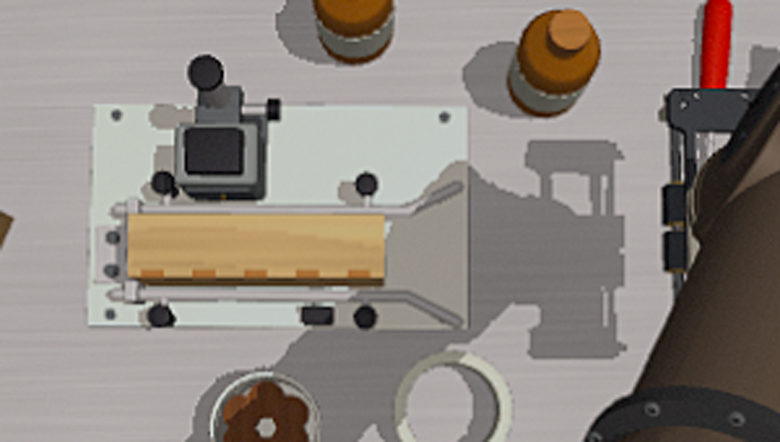

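The box is home: the fit gives x −0.7 mm, y 170.4 mm. It lies between the rails against the stop, nothing is touching it, and the bystanders are in place. Handing in.

```bash
python3 -c "
from cell import arm
print(arm.sign_off())"
```

```text
the job is handed in; nothing more can be done
None
```

The gift box was tipped over the edge and pushed home: it lies on its narrow side against the end stop (measured centre x −0.7 mm, y 170.4 mm), with the arm clear and nothing else visibly disturbed. I've handed the job in; the verdict was not shown.

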